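# Punch-mark profile bars in the pedal fixture

### The job

Mark all the loose aluminium bars on the bench: lay each one flat across both rails of the fixture in a bay of its own, swing the keeper bar shut over them until it clicks home, then press the pedal fully down to its stop and let it come back up. Then swing the keeper well open again, lay all the bars in the grey tray and leave the keeper open; never work the pedal while the keeper is not shut, and leave everything else on the bench where it is.

Things in the scene. Friction and masses are not known exactly. Their poses are not given: they have to be found in the camera images.
- fixture: Marking fixture, fixed: grey deck 240 (its x) by 140 (its y) by 22 mm. Origin: centre of its underside; z up. On the deck two steel rails, 8 mm wide, 170 mm long along its x, at its y = -32 and +32 mm, tops 38 mm above the bench; divider blocks on them part three bays. Punch pins in the deck rise under the bays with the pedal. A catch post stands under the shut keeper at x = -100 mm.
- bay1 (a point): Bay nearest the keeper's free end (fixture x = -50 mm): this point lies midway between the rails at the height of their tops. A bar belongs here lying along the fixture's y across both rails, its centre 10 mm above this point. The bay is 36 mm long in x, between divider blocks 14 mm long and 10 mm higher than the rails.
- bay2 (a point): The middle bay (fixture x = 0), like bay1.
- bay3 (a point): Bay nearest the keeper's hinge (fixture x = +50 mm), like bay1.
- keeper (a joint): Keeper bar, aluminium, 16 mm wide, 63 to 75 mm above the bench, turning level about a vertical hinge. 0 = shut, lying over the bays and pointing to the fixture's -x; grows as it swings open to the fixture's -y side (counterclockwise from above), to 1.6 rad. Stays where left. The last 0.1 rad go over a spring ball detent (about 5 N at the pin), which holds it at 0 and must be passed again to open.
- keeper_pin (a point): Top of the black upright pin by which the keeper is moved: 14 mm diameter, 25 mm tall (75 to 100 mm above the bench), 215 mm from the hinge axis, standing on the keeper's free end.
- keeper_hinge (a point): Point on the keeper's vertical hinge axis, 69 mm above the bench.
- pedal (a joint): Pedal: steel plate 140 by 68 mm with a ribbed rubber pad, hinged at one end on a fixed grey base 170 by 90 mm. 0 = up, 0.30 rad = down on its stop; a spring returns it. About 7 N on the pad starts it, about 13 N holds it at the stop.
- pedal_pad (a point): Middle of the top face of the pedal's rubber pad, 100 mm from the hinge, about 70 mm above the bench when up; travels about 30 mm, nearly straight down. Press here from above. Its x axis points level to the hinge when the pedal is up.
- tray: Finished-parts tray, loose, grey plastic, 145 (its x) by 205 (its y) by 25 mm high, walls and floor 5 mm. Origin: centre of its underside; z up.
- bar1: Centre of an aluminium profile bar, 20 by 20 by 100 mm, 60 g, all bars alike; its x axis runs along the length. Either all three bars are there or only two of them (an absent one reads None). At first they lie flat on the bench to the right of the fixture.
- bar2: Centre of an aluminium profile bar, 20 by 20 by 100 mm, 60 g, all bars alike; its x axis runs along the length. Either all three bars are there or only two of them (an absent one reads None). At first they lie flat on the bench to the right of the fixture.
- bar3: Centre of an aluminium profile bar, 20 by 20 by 100 mm, 60 g, all bars alike; its x axis runs along the length. Either all three bars are there or only two of them (an absent one reads None). At first they lie flat on the bench to the right of the fixture.
- mug: Bystander, not part of the job: white mug, 76 mm wide, 90 high.
- tape: Bystander, not part of the job: roll of tape lying flat, 90 mm wide.
- glue: Bystander, not part of the job: glue bottle, 48 mm wide, 130 high, standing.
- screwdriver: Bystander, not part of the job: screwdriver lying flat.
- wrench: Bystander, not part of the job: wrench lying flat.
- nut: Bystander, not part of the job: steel nut, 26 mm wide, 10 high.
- spool: Bystander, not part of the job: steel disc weight, 56 mm wide, 35 high.
Things that resemble listed ones, but are neither listed nor needed, are in the scene too. Leave any green or turquoise look-alike of the bar2 alone. What is shaped like the part that bears pedal but pink is not meant.

How it is judged (in metres and radians):
On the way, in this order (a step that is already met when the one before it is completed fails the run):
1. every bar lies across both rails in a bay, keeper still open (x of bar1 in the frame of fixture between -0.07 and 0.07 m and y of bar1 in the frame of fixture between -0.022 and 0.022 m and z of bar1 in the frame of fixture between 0.043 and 0.053 m and angle between the x axis of each of bar1, bar2, bar3 and the y axis of fixture, either way round below 0.25 rad and x of bar2 in the frame of fixture between -0.07 and 0.07 m and y of bar2 in the frame of fixture between -0.022 and 0.022 m and z of bar2 in the frame of fixture between 0.043 and 0.053 m and x of bar3 in the frame of fixture between -0.07 and 0.07 m and y of bar3 in the frame of fixture between -0.022 and 0.022 m and z of bar3 in the frame of fixture between 0.043 and 0.053 m and value of joint keeper above 0.4 rad), for 0.2 s.
2. the keeper is shut in its detent over the bars (x of bar1 in the frame of fixture between -0.07 and 0.07 m and y of bar1 in the frame of fixture between -0.022 and 0.022 m and z of bar1 in the frame of fixture between 0.043 and 0.053 m and angle between the x axis of each of bar1, bar2, bar3 and the y axis of fixture, either way round below 0.25 rad and x of bar2 in the frame of fixture between -0.07 and 0.07 m and y of bar2 in the frame of fixture between -0.022 and 0.022 m and z of bar2 in the frame of fixture between 0.043 and 0.053 m and x of bar3 in the frame of fixture between -0.07 and 0.07 m and y of bar3 in the frame of fixture between -0.022 and 0.022 m and z of bar3 in the frame of fixture between 0.043 and 0.053 m and value of joint keeper below 0.02 rad), for 0.2 s.
3. the pedal is down on its stop with the keeper shut over the bars (all of step 2 and value of joint pedal above 0.265 rad), for 0.1 s.
4. the pedal is up again and the keeper is swung open (value of joint pedal below 0.05 rad and value of joint keeper above 0.7 rad), for 0.2 s.
At the end, for the whole second after the job is handed in: Every bar present lies in the tray (centre inside the walls, less than 60 mm above the tray's underside, not standing on end, at rest), the tray level, the pedal up (below 0.05 rad) and the keeper open (above 0.7 rad) (all of step 4 and x of bar1 in the frame of tray between -0.068 and 0.068 m and y of bar1 in the frame of tray between -0.098 and 0.098 m and z of bar1 in the frame of tray between 0 and 0.06 m and angle between each of bar1, bar2, bar3's own x axis and vertical above 1 rad and linear speed of each of bar1, bar2, bar3 below 0.02 m/s and x of bar2 in the frame of tray between -0.068 and 0.068 m and y of bar2 in the frame of tray between -0.098 and 0.098 m and z of bar2 in the frame of tray between 0 and 0.06 m and x of bar3 in the frame of tray between -0.068 and 0.068 m and y of bar3 in the frame of tray between -0.098 and 0.098 m and z of bar3 in the frame of tray between 0 and 0.06 m and angle between tray's own z axis and vertical below 0.1 rad); the robot touches nothing.
It fails at once if the pedal worked (past 0.12 rad) while the keeper is not shut (above 0.1 rad) (value of joint pedal above 0.12 rad and value of joint keeper above 0.1 rad).
It fails at once if a bystander moved more than 50 mm (distance of any of mug, tape, glue, screwdriver, wrench, nut, spool from where it was at the start of the episode above 0.05 m).
Of bar1, bar2, bar3 only 2 to 3 are there at a start; the rules pass over those that are not, and their reading is None.
At some moment in a run one of bar1, bar2, bar3 may be knocked a few centimetres aside while the robot is not near it.
Once in a run the grip may slacken for a moment while it holds something.
It also fails if it takes over 210 s, if anything falls off the work surface, if the arm or the gripper's body presses on something with over 40 N, if the wrist force passes 120 N, or if a joint passes its speed limit or range.

### The arm

A 7-joint arm with a two-finger parallel gripper is mounted at the origin on the work surface. World frame = base frame: x ahead of the robot, y to its left, z up, the work surface at z = 0. Lengths are in mm, angles in rad, forces in N, time in s.
With the tool pointing down it reaches from about 350 to 900 mm from the base axis. Payload 7.2 kg.
Tool frame: the origin (TCP) lies midway between the tips of the shut fingers; the grasp point (between the pads) lies 19 mm behind it; z points along the fingers, y is the line along which they close (so a half turn about z gives the same grasp; the last joint's range is limited). The gripper opens to 88 mm and grips with 3 to 60 N. Pads are 20 mm wide; open, the fingers measure 115 mm over their backs; the gripper's body (75 mm by 178 mm) begins 61 mm behind the grasp point.
Start: joints at [-1.338, 0.411, -0.013, 1.596, 0.006, 1.134, -0.082], TCP at [185.187, 596.938, 222.653] pointing down, gripper open.
Joint ranges: [-2.95, 2.95], [-0.29, 1.99], [-1.47, 1.44], [0.14, 2.54], [-1.03, 4.17], [0.13, 1.85], [-2.86, 2.86]. Speed limits (rad/s): [2.39, 2.39, 3.01, 3.01, 3.14, 3.14, 3.14].

### API

Orientations are given as a 3x3 rotation matrix whose columns are the frame's x, y, z axes.
In Python, from cell import ctrl gives the robot as it stands.
- The arm moves only by the shell command python3 -m handwheel 'ROWS' [FORCE]. ROWS is JSON, a list of rows, each a list of 5 numbers: the opening, from -1 (shut) to 1 (fully open), then the shift along the tool's x, y, z in units of 0.2 m (1.0 is 0.2 m), then the turn about the tool's z in units of 30 degrees (1.0 is 30 degrees). A call has exactly 10 rows; each row is the pose to reach, as a shift and turn from the pose commanded when the call began, along the tool's axes at that moment; what a row does not reach only later rows make up. A row lasts 1/8 s, in which the tool goes at most 62.5 mm and 10.7 degrees, less where a joint would pass 70% of its speed; a pose out of reach is approached as far as the arm can. A call with a number of a shift or a turn outside -1 to 1 is refused whole. A call with a gripper value outside its range is refused whole. The fingers move at their own pace and stop on an object; FORCE is the grip in N (left out, the last holds). Time passes only in rows, so rows that repeat a pose let the fingers close, or fill a call up. It gives the time, the measured TCP pose, the force, the opening and the grip force at its end, in the units of the state.
- ctrl.observe(): the state, without advancing time (a new reading comes with each control period).
- ctrl.get_image(name): name is "side" or "top" or "wrist"; returns (picture, depth): 480x640x3 uint8, red, green, blue; 480x640 float32, mm along the optical axis (not along the pixel's ray), 0 where there is no reading.
- ctrl.get_calibration(name): a dict with "vertical_fov" (degrees; the focal length in pixels is half the picture's height over the tangent of half this angle, whatever the lens; pixels are square), "cx", "cy" (the principal point, pixels), "k1" (the pictures are not rectified: a ray, as slopes to the right and down, at radius r is drawn at 1 + k1 r^2 times it, then the intrinsics apply), "R" (3x3) and "t" (3): a world point X has camera coordinates R X + t. Camera axes: x right, y down, z forward; pixel columns grow to the right and rows downward; lengths in mm; the calibration is good to about 2 mm. A picture is of the moment at which its call begins: read the wrist's pose just before it. get_calibration takes no time and is no camera call; for the wrist camera it gives the pose at the moment of the call.
- ctrl.sign_off(): hands the job in; it is judged then, once.
The state is a dict: "clock": time; "joint_pos": joint angles; "joint_velocities": joint speeds; "joint_efforts": joint torques, N m; "tool_pos": TCP position; "orientation": TCP orientation; "ft_force": force on the tool from outside, world axes, zero at the start; "moment": the same for the moment, N m; "gripper_width": finger opening in mm; "grasp_force": force on a finger pad.
Only numpy, scipy, OpenCV 4.12 (cv2) and the standard library are available. Lean on these libraries where they do the work, as an engineer would, in place of code of your own. Each camera call takes 0.05 s, during which the arm holds its last target. There are 200 camera calls.

## Working session

There is one attempt and no reset: what is moved stays moved. The work goes in short steps, Python scripts to look and compute and a shell command to move; the robot and the scene stay as the last step left them, time stands still between calls to the robot, and variables do not carry over. Pictures are saved under pics/ and viewed, at most 14 in all, crops included, and the job is handed in when it is done.

```bash
ls; mkdir -p pics; cat > h.py <<'E'
import numpy as np, cv2
from cell import ctrl
def grab(n):
    c=ctrl.get_calibration(n); im,d=ctrl.get_image(n); return im,d,c
def K(c,shape=(480,640)):
    return shape[0]/2/np.tan(np.radians(c["vertical_fov"])/2)
def ray(c,u,v):
    f=K(c); x=(u-c["cx"])/f; y=(v-c["cy"])/f; rd=np.hypot(x,y); r=rd
    for _ in range(20): r=rd/(1+c["k1"]*r*r)
    s=r/rd if rd>0 else 1
    R=np.array(c["R"]); t=np.array(c["t"])
    return -R.T@t, R.T@np.array([x*s,y*s,1.])
def onz(c,u,v,z):
    o,d=ray(c,u,v); return o+d*(z-o[2])/d[2]
def dep(c,D,u,v):
    o,d=ray(c,u,v); k=D[int(v)-1:int(v)+2,int(u)-1:int(u)+2]; return o+d*np.median(k)
def cloud(c,D):
    f=K(c); v,u=np.mgrid[:480,:640]; x=(u-c["cx"])/f; y=(v-c["cy"])/f; rd=np.hypot(x,y); r=rd.copy()
    for _ in range(20): r=rd/(1+c["k1"]*r*r)
    s=np.where(rd>0,r/np.maximum(rd,1e-9),1)
    P=np.stack([x*s*D,y*s*D,D],-1); return (P-np.array(c["t"]))@np.array(c["R"])
def proj(c,X):
    p=np.array(c["R"])@np.array(X,float)+np.array(c["t"]); x,y=p[0]/p[2],p[1]/p[2]; g=1+c["k1"]*(x*x+y*y); f=K(c)
    return c["cx"]+f*x*g, c["cy"]+f*y*g
def save(n,im): cv2.imwrite("pics/"+n+".png",im[...,::-1])
E
python3 - <<'E'
from h import *
import pickle
s=ctrl.observe(); print(s["clock"],s["tool_pos"],s["orientation"],s["gripper_width"],s["ft_force"])
for n in("top","side","wrist"):
    im,d,c=grab(n); save(n+"0",im); pickle.dump((im,d,c),open(n+"0.pkl","wb")); print(n,c["k1"],c["vertical_fov"],-np.array(c["R"]).T@np.array(c["t"]))
E
```

```text
pics
0.0 [185.0661767  596.4444747  221.81412212] [[-9.55102226e-01  2.96276213e-01 -3.77888131e-04]
 [ 2.96276437e-01  9.55100967e-01 -1.55410685e-03]
 [-9.95235727e-05 -1.59629026e-03 -9.99998721e-01]] 88.02866746066199 [-0.28829406 -0.31717961 -1.04907891]
top -0.08265458224392175 53.127106938407906 [ 369.02601611  -66.82845639 1293.19422215]
side -0.01795959437305056 42.08841784738191 [  -74.6992433  -1001.99906701  1104.33119261]
wrist -0.06835977660449788 66.37148060934915 [111.33187591 619.40672451 383.15287869]
```

View pics/top0.png

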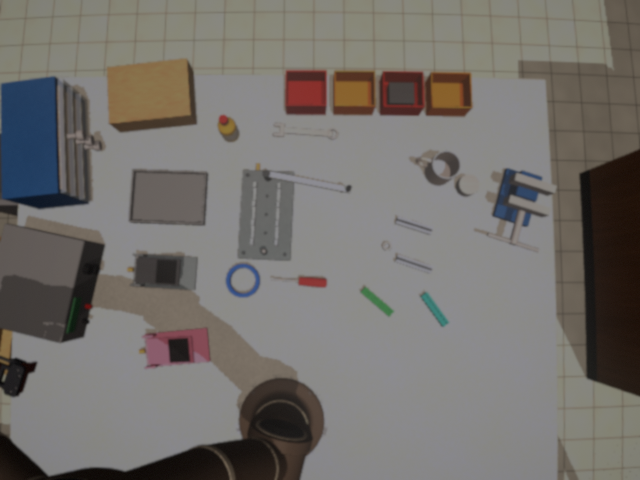

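View pics/side0.png

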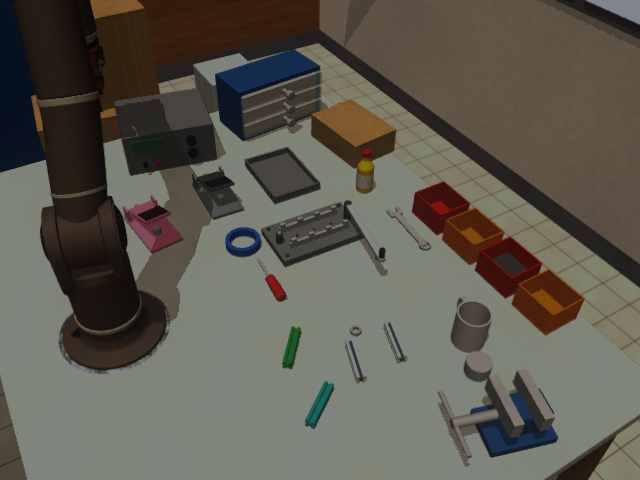

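The top view shows two silver bars, at (413,225) and (413,263). The green (376,300) and turquoise (434,308) ones are look-alikes, so there is no third bar. The fixture is at (266,215) with its keeper open to the right (pin 348,188). The tray is at (168,197), the grey pedal at (165,270) and the pink decoy pedal at (178,347).

```bash
cat > m.py <<'E'
from h import *
import pickle
im,D,c=pickle.load(open("top0.pkl","rb")); ims,Ds,cs=pickle.load(open("side0.pkl","rb"))
P=cloud(c,D)
def rect(pts):
    r=cv2.minAreaRect(pts.astype(np.float32)); return np.round(r[0],1),np.round(r[1],1),round(r[2],1)
def obj(box,zlo,zhi,name):
    u0,u1,v0,v1=box; q=P[v0:v1,u0:u1].reshape(-1,3); m=(q[:,2]>zlo)&(q[:,2]<zhi); q=q[m]
    print(name,len(q),rect(q[:,:2]),"z",np.round(np.percentile(q[:,2],[5,50,95]),1))
print("bench z",np.median(P[340:360,300:340,2]))
obj((388,440,212,238),8,40,"barA"); obj((390,440,250,275),8,40,"barB")
obj((124,214,163,230),12,40,"tray rim"); obj((124,214,163,230),-5,40,"tray all")
obj((232,300,164,265),12,30,"deck");obj((232,300,164,265),33,52,"rails/div")
obj((262,356,165,196),60,90,"keeper");obj((335,356,180,196),80,120,"pin");obj((255,280,168,185),58,110,"hinge area")
obj((120,200,245,295),5,120,"pedal")
Ps=cloud(cs,Ds)
for n,q0 in(("side barA",(375,410,315,365)),("side barB",(338,370,335,385)),("side pin",(372,390,243,264)),("side ped",(185,245,165,220))):
    u0,u1,v0,v1=q0;q=Ps[v0:v1,u0:u1].reshape(-1,3);q=q[(q[:,2]>(80 if "pin" in n else 8))&(q[:,2]<110)];print(n,len(q),rect(q[:,:2]),np.round(np.percentile(q[:,2],[5,50,95]),1))
# views: crops enlarged
a=cv2.resize(im[160:300,120:300],None,fx=4.4,fy=4.2,interpolation=cv2.INTER_CUBIC)
save("crop1",cv2.convertScaleAbs(a,alpha=1.5)[:600,:800])
b=cv2.resize(im[165:335,350:470],None,fx=3.4,fy=3.4,interpolation=cv2.INTER_CUBIC);save("crop2",cv2.convertScaleAbs(b,alpha=1.5))
E
python3 m.py
```

```text
bench z 0.011557412367781392
barA 304 (array([ 517.6, -360.4]), array([118.3,  22. ]), 72.0) z [10.8 18.4 24. ]
barB 297 (array([ 416.9, -347.3]), array([109. ,  20.4]), 71.3) z [11.3 18.  23.2]
tray rim 667 (array([595.3, 314. ]), array([208.9, 147.1]), 87.7) z [13.2 23.1 28.1]
tray all 5951 (array([600.9, 318.8]), array([186.2, 255.7]), 0.2) z [-2.5  4.1 23.7]
deck 3969 (array([547.6,  46.7]), array([140.4, 273.8]), 87.7) z [17.4 21.9 26.4]
rails/div 454 (array([540.5,  47. ]), array([ 72.9, 203.7]), 87.8) z [34.  39.6 49.6]
keeper 588 (array([626.5, -61.1]), array([232. ,  18.6]), 79.3) z [68.8 74.5 79. ]
pin 30 (array([ 605. , -168.7]), array([13.1, 12. ]), 2.4) z [ 90.   97.4 102.7]
hinge area 127 (array([644. ,  29.9]), array([46.6, 18.5]), 81.2) z [67.4 75.  79.6]
pedal 2122 (array([398. , 334.1]), array([132.7, 215. ]), 0.4) z [ 6.6 41.9 81.4]
side barA 395 (array([ 520.9, -354.8]), array([104. ,  22.8]), 72.2) [10.8 18.1 22.7]
side barB 418 (array([ 417.1, -352.6]), array([104.8,  21.3]), 71.5) [10.6 17.9 22.6]
side pin 57 (array([ 605.8, -171.9]), array([19.8, 13.6]), 65.0) [ 81.4  93.6 100.7]
side ped 1259 (array([389.6, 322.2]), array([195.6, 106.6]), 81.7) [ 8.5 14.4 81.7]
```

View pics/crop1.png

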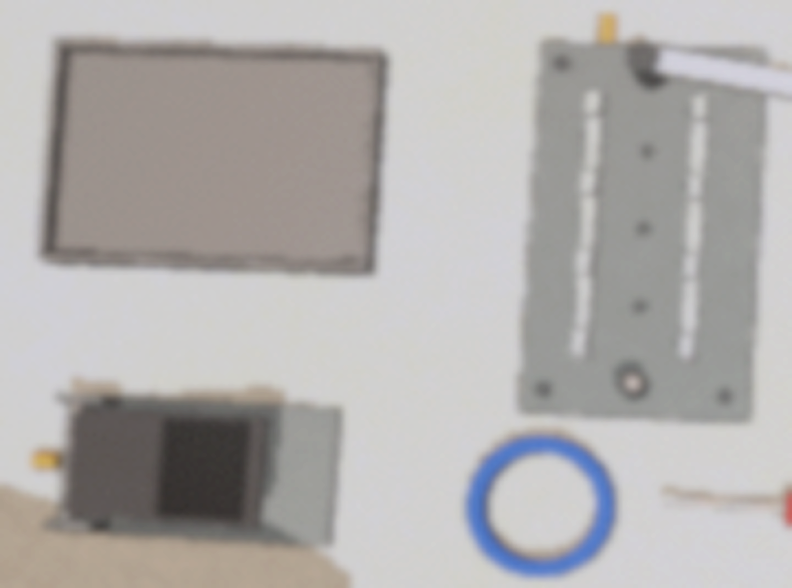

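View pics/crop2.png

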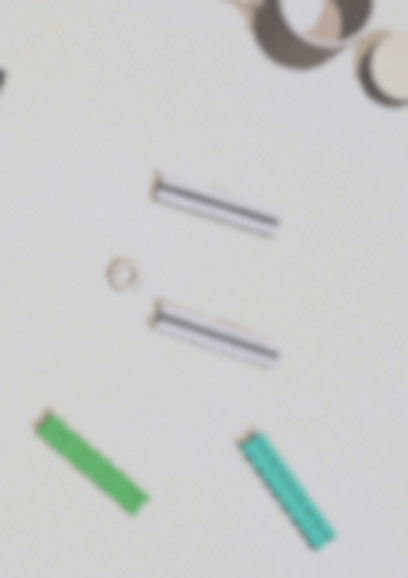

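The crops show silver bars A (upper, pixel ~413,225) and B (lower, ~413,263). These fit the aluminium description, while the green and turquoise bars are the look-alikes. The punch pins at crop (647,151), (643,228) and (638,306) mark the bays, the pad centre is at crop (205,470), and the upright grey pedal is the one meant.

```bash
cat > m2.py <<'E'
from h import *
import pickle
im,D,c=pickle.load(open("top0.pkl","rb")); ims,Ds,cs=pickle.load(open("side0.pkl","rb"))
px=lambda x,y:(120+x/4.4-.4,160+y/4.2-.4)
for n,x,y,z in(("pin1",647,151,22),("pin2",643,228,22),("pin3",638,306,22),("post",631,380,60),("c1",541,41,22),("c2",767,47,22),("c3",750,420,22),("c4",520,410,22),("pad",205,470,70),("tc1",58,38,25),("tc2",387,50,25),("tc3",373,272,25),("tc4",42,260,25)):
    print(n,np.round(onz(c,*px(x,y),z),1), "depth z",np.round(dep(c,D,*px(x,y)),1), "side px",np.round(proj(cs,onz(c,*px(x,y),z))))
# bars, colour/height blob per view, top face only
for nm,cc,DD,bx in(("top",c,D,[(388,440,212,238),(390,440,250,275)]),("side",cs,Ds,[(375,412,315,365),(338,372,335,385)])):
    P=cloud(cc,DD)
    for u0,u1,v0,v1 in bx:
        q=P[v0:v1,u0:u1].reshape(-1,3);q=q[(q[:,2]>14)&(q[:,2]<25)][:,:2]
        m=np.median(q,0);w,V=np.linalg.eigh(np.cov(q.T));a=V[:,1]*np.sign(V[0,1]);t=(q-q.mean(0))@a;s=(q-q.mean(0))@V[:,0]
        mid=q.mean(0)+a*(np.percentile(t,1)+np.percentile(t,99))/2+V[:,0]*(np.percentile(s,2)+np.percentile(s,98))/2
        print(nm,"bar",mid.round(1),"ang",np.degrees(np.arctan2(a[1],a[0])).round(1),"len",np.ptp(np.percentile(t,[1,99])).round(1))
E
python3 m2.py
```

```text
pin1 [597.3  44.2  22. ] depth z [596.9  44.   24.1] side px [330. 223.]
pin2 [547.7  46.   22. ] depth z [547.4  45.9  23.9] side px [313. 229.]
pin3 [497.8  48.5  22. ] depth z [497.5  48.3  24.1] side px [296. 235.]
post [448.3  48.6  60. ] depth z [448.4  48.7  58.7] side px [279. 230.]
c1 [668.8 110.3  22. ] depth z [6.740e+02 1.134e+02 2.000e-01] side px [340. 201.]
c2 [665.2 -28.5  22. ] depth z [670.5 -27.8  -0.9] side px [367. 230.]
c3 [425.8 -19.9  22. ] depth z [426.7 -19.1   2.1] side px [284. 260.]
c4 [431.4 119.   22. ] depth z [431.5 119.3  20.1] side px [261. 227.]
pad [391.4 295.9  70. ] depth z [391.4 294.7  74. ] side px [218. 182.]
tc1 [670.8 410.5  25. ] depth z [676.9 420.2  -0.9] side px [288. 146.]
tc2 [662.2 204.6  25. ] depth z [6.68e+02 2.10e+02 1.00e-01] side px [320. 183.]
tc3 [518.6 209.6  25. ] depth z [520.3 212.8  10.4] side px [274. 197.]
tc4 [525.8 414.5  25. ] depth z [526.3 415.8  21.6] side px [245. 159.]
top bar [ 520.1 -351.9] ang 73.1 len 98.8
top bar [ 415.9 -350.5] ang 71.4 len 99.4
side bar [ 520.8 -354.7] ang 72.7 len 100.3
side bar [ 416.8 -353.1] ang 71.7 len 99.8
```

```bash
cat > plan.py <<'E'
import sys; from h import *
# usage: plan.py x y z yangle [x y z yangle ...]: rows (x,y,z,turn units) per waypoint, chained from measured pose
s=ctrl.observe(); p=np.array(s["tool_pos"]); R=np.array(s["orientation"])
print("t",round(s["clock"],1),"tcp",p.round(1),"yang",np.degrees(np.arctan2(R[1,1],R[0,1])).round(1),"w",round(s["gripper_width"],1),"gf",np.round(s["grasp_force"],1),"F",np.round(s["ft_force"],1))
a=list(map(float,sys.argv[1:]))
for i in range(0,len(a),4):
    T=np.array(a[i:i+3]); ang=np.degrees(np.arctan2(R[1,1],R[0,1]))
    turn=(ang-a[i+3]+90)%180-90   # half turn same grasp
    d=R.T@(T-p)/200; print(a[i:i+4],"->",d.round(3),"turn",round(turn/30,3))
    th=np.radians(turn); R=R@np.array([[np.cos(th),-np.sin(th),0],[np.sin(th),np.cos(th),0],[0,0,1]]); p=T
E
python3 plan.py 300 560 220 43 470 420 220 13 600 250 220 -17.2 640 30 220 -17.2 620 -200 220 -17.2 520.5 -353.5 120 -17.2
```

```text
t 0.1 tcp [185.1 596.6 222. ] yang 72.8 w 87.9 gf 0.0 F [-1.   1.2 -0.3]
[300.0, 560.0, 220.0, 43.0] -> [-0.603 -0.004  0.01 ] turn 0.992
[470.0, 420.0, 220.0, 13.0] -> [-1.092e+00  1.440e-01  1.000e-03] turn 1.0
[600.0, 250.0, 220.0, -17.2] -> [-0.974  0.442  0.001] turn 1.007
[640.0, 30.0, 220.0, -17.2] -> [-0.992  0.516  0.001] turn 0.0
[620.0, -200.0, 220.0, -17.2] -> [-1.128e+00  2.450e-01  1.000e-03] turn 0.0
[520.5, -353.5, 120.0, -17.2] -> [-0.88  -0.248  0.501] turn 0.0
```

```bash
python3 -m handwheel '[[0.4,-0.15,0,0,0.25],[0.4,-0.3,0,0,0.5],[0.4,-0.45,0,0,0.75],[0.4,-0.6,0,0,1],[0.4,-0.6,0,0,1],[0.4,-0.6,0,0,1],[0.4,-0.6,0,0,1],[0.4,-0.6,0,0,1],[0.4,-0.6,0,0,1],[0.4,-0.6,0,0,1]]' 30
python3 -m handwheel '[[0.4,-0.25,0.04,0,0.25],[0.4,-0.5,0.07,0,0.5],[0.4,-0.75,0.1,0,0.75],[0.4,-1,0.14,0,1],[0.4,-1,0.14,0,1],[0.4,-1,0.14,0,1],[0.4,-1,0.14,0,1],[0.4,-1,0.14,0,1],[0.4,-1,0.14,0,1],[0.4,-1,0.14,0,1]]'
python3 -m handwheel '[[0.4,-0.25,0.1,0,0.25],[0.4,-0.5,0.2,0,0.5],[0.4,-0.75,0.3,0,0.75],[0.4,-1,0.44,0,1],[0.4,-1,0.44,0,1],[0.4,-1,0.44,0,1],[0.4,-1,0.44,0,1],[0.4,-1,0.44,0,1],[0.4,-1,0.44,0,1],[0.4,-1,0.44,0,1]]'
python3 -m handwheel '[[0.4,-0.25,0.12,0,0],[0.4,-0.5,0.25,0,0],[0.4,-0.75,0.38,0,0],[0.4,-1,0.5,0,0],[0.4,-1,0.5,0,0],[0.4,-1,0.5,0,0],[0.4,-1,0.5,0,0],[0.4,-1,0.5,0,0],[0.4,-1,0.5,0,0],[0.4,-1,0.5,0,0]]'
python3 plan.py 610 -200 200 -17.2 520.5 -353.5 120 -17.2
```

```text
clock: 1.4
tool_pos: [299.6, 561.5, 222.7]
orientation: [[-0.679, 0.734, 0.0], [0.734, 0.679, 0.0], [0.0, 0.0, -1.0]]
ft_force: [-0.1, -0.1, 0.2]
gripper_width: 61.0
grasp_force: 0.0
clock: 2.65
tool_pos: [455.9, 433.8, 222.7]
orientation: [[-0.221, 0.975, -0.0], [0.975, 0.221, 0.0], [0.0, -0.0, -1.0]]
ft_force: [-0.6, 0.4, 0.0]
gripper_width: 61.5
grasp_force: 0.0
clock: 3.9
tool_pos: [586.0, 258.2, 222.7]
orientation: [[0.296, 0.955, 0.0], [0.955, -0.296, 0.0], [0.0, -0.0, -1.0]]
ft_force: [-0.4, -0.6, -0.3]
gripper_width: 61.3
grasp_force: 0.0
clock: 5.15
tool_pos: [622.4, 37.7, 222.6]
orientation: [[0.296, 0.955, -0.0], [0.955, -0.296, 0.0], [0.0, -0.0, -1.0]]
ft_force: [-0.2, 0.3, 0.5]
gripper_width: 61.6
grasp_force: 0.0
t 5.2 tcp [622.4  37.7 222.6] yang -17.2 w 61.6 gf 0.0 F [-0.2  0.3  0.5]
[610.0, -200.0, 200.0, -17.2] -> [-1.154  0.292  0.113] turn -0.0
[520.5, -353.5, 120.0, -17.2] -> [-0.866 -0.201  0.4  ] turn -0.0
```

```bash
python3 -m handwheel '[[0.4,-0.25,0.04,0.03,0],[0.4,-0.5,0.08,0.05,0],[0.4,-0.75,0.12,0.08,0],[0.4,-1,0.15,0.1,0],[0.4,-1,0.15,0.1,0],[0.4,-1,0.15,0.1,0],[0.4,-1,0.15,0.1,0],[0.4,-1,0.15,0.1,0],[0.4,-1,0.15,0.1,0],[0.4,-1,0.15,0.1,0]]'
python3 -m handwheel '[[0.4,-0.25,-0.02,0,0],[0.4,-0.5,-0.04,0.1,0],[0.4,-0.75,-0.06,0.2,0],[0.4,-1,-0.06,0.3,0],[0.4,-1,-0.06,0.3,0],[0.4,-1,-0.06,0.3,0],[0.4,-1,-0.06,0.3,0],[0.4,-1,-0.06,0.3,0],[0.4,-1,-0.06,0.3,0],[0.4,-1,-0.06,0.3,0]]' | tail -1
cat > bars.py <<'E'
from h import *
im,D,c=grab("wrist"); P=cloud(c,D)
hsv=cv2.cvtColor(im,cv2.COLOR_RGB2HSV)
z=P[...,2]; m=((z>14)&(z<26)&(P[...,0]>300)&(P[...,0]<660)&(P[...,1]<-230)&(D>0)&(hsv[...,1]<70)).astype(np.uint8)
m=cv2.morphologyEx(m,cv2.MORPH_CLOSE,np.ones((9,9)));n,l,st,_=cv2.connectedComponentsWithStats(m)
for i in range(1,n):
    if st[i,4]<300: continue
    q=P[(l==i)&(z>14)&(z<26)][:,:2];r=cv2.minAreaRect(q.astype(np.float32));b=cv2.boxPoints(r);e=max(b[1]-b[0],b[2]-b[1],key=np.linalg.norm)
    print("bar",np.round(r[0],1),np.round(r[1],1),"ang",np.degrees(np.arctan2(e[1],e[0])).round(1)%180,"z",np.median(P[l==i][:,2]).round(1))
import time; save("w%d"%time.time(),im)
E
python3 bars.py; python3 plan.py 520.5 -353.5 4 -17.2
```

```text
clock: 6.4
tool_pos: [591.9, -162.3, 202.7]
orientation: [[0.296, 0.955, 0.0], [0.955, -0.296, 0.0], [0.0, 0.0, -1.0]]
ft_force: [0.7, -0.1, 0.1]
gripper_width: 61.6
grasp_force: 0.0
grasp_force: 0.0
bar [ 521.9 -353.1] [100.1  19.9] ang 73.0 z 18.7
bar [ 417.6 -351.7] [100.5  20.4] ang 71.4 z 18.5
bar [ 642.2 -409.6] [54.7 12.1] ang 63.2 z 20.2
t 7.7 tcp [ 521.3 -349.9  142.7] yang -17.2 w 61.4 gf 0.0 F [ 0.5 -0.4  1.3]
[520.5, -353.5, 4.0, -17.2] -> [-0.019  0.002  0.694] turn -0.001
```

The wrist view agrees with the top and side views to 1.5 mm. Descending on bar A and gripping it.

```bash
python3 -m handwheel '[[0.4,-0.02,0,0.2,0],[0.4,-0.02,0,0.4,0],[0.4,-0.02,0,0.55,0],[0.4,-0.02,0,0.65,0],[0.4,-0.02,0,0.69,0],[0.4,-0.02,0,0.69,0],[-0.9,-0.02,0,0.69,0],[-0.9,-0.02,0,0.69,0],[-0.9,-0.02,0,0.69,0],[-0.9,-0.02,0,0.69,0]]' 40
python3 -m handwheel '[[-0.9,0,0,0,0],[-0.9,0,0,-0.1,0],[-0.9,0,0,-0.25,0],[-0.9,0,0,-0.4,0],[-0.9,0,0,-0.55,0],[-0.9,0,0,-0.7,0],[-0.9,0,0,-0.8,0],[-0.9,0,0,-0.8,0],[-0.9,0,0,-0.8,0],[-0.9,0,0,-0.8,0]]' | tail -3
python3 plan.py 600 -190 165 -10 580 0 165 -2.4 497.8 48.4 120 -2.4 497.8 48.4 42 -2.4
```

```text
clock: 8.95
tool_pos: [520.1, -353.9, 4.9]
orientation: [[0.296, 0.955, 0.0], [0.955, -0.296, -0.0], [0.0, 0.0, -1.0]]
ft_force: [-0.8, -0.1, -0.3]
gripper_width: 25.1
grasp_force: 0.0
ft_force: [0.4, 0.2, -0.1]
gripper_width: 19.8
grasp_force: 40.0
t 10.2 tcp [ 519.4 -353.5  163.7] yang -17.2 w 19.8 gf 40.0 F [ 0.4  0.2 -0.1]
[600.0, -190.0, 165.0, -10.0] -> [ 0.9    0.142 -0.007] turn -0.241
[580.0, 0.0, 165.0, -2.4] -> [ 0.918 -0.263  0.001] turn -0.253
[497.8, 48.4, 120.0, -2.4] -> [ 0.224 -0.42   0.226] turn 0.0
[497.8, 48.4, 42.0, -2.4] -> [-0.     0.001  0.39 ] turn -0.0
```

```bash
python3 -m handwheel '[[-0.9,0.2,0.03,0,-0.05],[-0.9,0.4,0.06,0,-0.1],[-0.9,0.6,0.1,0,-0.15],[-0.9,0.8,0.13,0,-0.2],[-0.9,0.9,0.14,0,-0.24],[-0.9,0.9,0.14,0,-0.24],[-0.9,0.9,0.14,0,-0.24],[-0.9,0.9,0.14,0,-0.24],[-0.9,0.9,0.14,0,-0.24],[-0.9,0.9,0.14,0,-0.24]]' | tail -1
python3 -m handwheel '[[-0.9,0.2,-0.06,0,-0.05],[-0.9,0.4,-0.12,0,-0.1],[-0.9,0.6,-0.18,0,-0.2],[-0.9,0.8,-0.24,0,-0.25],[-0.9,0.92,-0.26,0,-0.25],[-0.9,0.92,-0.26,0,-0.25],[-0.9,0.92,-0.26,0,-0.25],[-0.9,0.92,-0.26,0,-0.25],[-0.9,0.92,-0.26,0,-0.25],[-0.9,0.92,-0.26,0,-0.25]]' | tail -1
python3 -m handwheel '[[-0.9,0.1,-0.2,0,0],[-0.9,0.22,-0.42,0,0],[-0.9,0.22,-0.42,0.1,0],[-0.9,0.22,-0.42,0.2,0],[-0.9,0.22,-0.42,0.22,0],[-0.9,0.22,-0.42,0.22,0],[-0.9,0.22,-0.42,0.22,0],[-0.9,0.22,-0.42,0.22,0],[-0.9,0.22,-0.42,0.22,0],[-0.9,0.22,-0.42,0.22,0]]' | tail -2
python3 plan.py 497.8 48.4 43 -2.4
python3 - <<'E'
from h import *
im,D,c=grab("top");save("t1",im[140:300,180:380])
im,D,c=grab("wrist");save("w1",im)
E
```

```text
grasp_force: 40.0
grasp_force: 40.0
gripper_width: 19.7
grasp_force: 40.0
t 13.9 tcp [499.   47.7 120.8] yang -2.5 w 19.7 gf 40.0 F [ 0.4 -0.1 -1.1]
[497.8, 48.4, 43.0, -2.4] -> [ 0.003 -0.006  0.389] turn -0.004
```

View pics/w1.png

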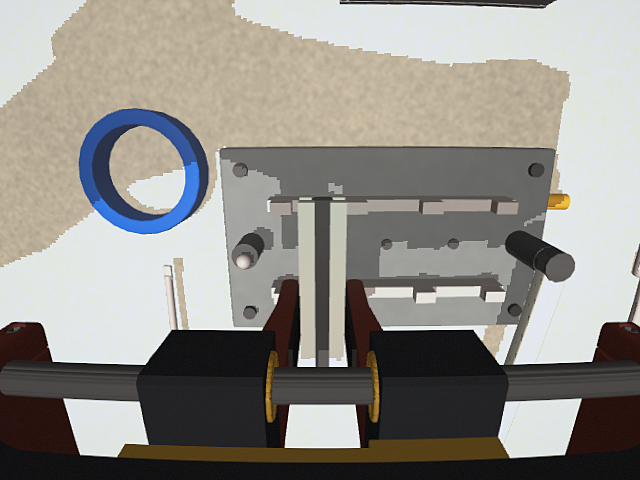

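The bar is held straight in the fingers at (322,270) above bay 1, between the catch post (248,250) and the visible pins (386,244) and (453,243). Lowering it.

```bash
python3 -m handwheel '[[-0.9,0,-0.01,0.1,0],[-0.9,0,-0.01,0.2,0],[-0.9,0,-0.01,0.28,0],[-0.9,0,-0.01,0.34,0],[-0.9,0,-0.01,0.37,0],[-0.9,0,-0.01,0.385,0],[-0.9,0,-0.01,0.385,0],[-0.9,0,-0.01,0.385,0],[-0.9,0,-0.01,0.385,0],[-0.9,0,-0.01,0.385,0]]' ; python3 plan.py 497.8 48.4 43 -2.4
```

```text
clock: 15.3
tool_pos: [497.0, 47.8, 43.8]
orientation: [[0.044, 0.999, 0.0], [0.999, -0.044, 0.0], [0.0, 0.0, -1.0]]
ft_force: [-0.5, 0.6, -0.3]
gripper_width: 20.0
grasp_force: 40.0
t 15.3 tcp [497.   47.8  43.8] yang -2.5 w 20.0 gf 40.0 F [-0.5  0.6 -0.3]
[497.8, 48.4, 43.0, -2.4] -> [0.003 0.004 0.004] turn -0.004
```

```bash
python3 -m handwheel '[[-0.9,0,0.004,0.005,0],[-0.9,0,0.004,0.008,0],[-0.9,0,0.004,0.008,0],[-0.3,0,0.004,0.008,0],[-0.2,0,0.004,0.008,0],[-0.2,0,0.004,0.008,0],[-0.2,0,0.004,0.008,0],[-0.2,0,0.004,0.008,0],[-0.2,0,0.004,0.008,0],[-0.2,0,0.004,0.008,0]]' ; 
python3 -m handwheel '[[-0.2,0,0,-0.1,0],[-0.2,0,0,-0.25,0],[-0.2,0,0,-0.4,0],[-0.2,0,0,-0.6,0],[-0.2,0,0,-0.75,0],[-0.2,0,0,-0.75,0],[-0.2,0,0,-0.75,0],[-0.2,0,0,-0.75,0],[-0.2,0,0,-0.75,0],[-0.2,0,0,-0.75,0]]' |tail -2
cat > fix.py <<'E'
from h import *
im,D,c=grab("wrist"); P=cloud(c,D); z=P[...,2]
o=np.array([547.6,46.]); a=np.radians(-2.4); F=np.array([[np.cos(a),np.sin(a)],[-np.sin(a),np.cos(a)]])
q=(P[...,:2]-o)@F.T
m=((z>53)&(z<62)&(abs(q[...,0])<78)&(abs(q[...,1])<80)&(D>0)).astype(np.uint8);m=cv2.morphologyEx(m,cv2.MORPH_CLOSE,np.ones((7,7)))
n,l,st,_=cv2.connectedComponentsWithStats(m)
for i in range(1,n):
    if st[i,4]<200: continue
    r=cv2.minAreaRect(q[(l==i)&(z>53)&(z<62)].astype(np.float32)); print("fix-frame bar",np.round(r[0],1),np.round(r[1],1),round(r[2],1),"top z",np.median(z[l==i]).round(1))
E
python3 fix.py; python3 plan.py 590 -100 190 -10 416.5 -352 150 -18.5
```

```text
clock: 16.55
tool_pos: [497.7, 47.7, 42.1]
orientation: [[0.044, 0.999, 0.0], [0.999, -0.044, 0.0], [0.0, 0.0, -1.0]]
ft_force: [-0.4, 1.0, 1.3]
gripper_width: 35.1
grasp_force: 0.0
gripper_width: 35.0
grasp_force: 0.0
fix-frame bar [-48.5   0.8] [99.9 19.9] 89.5 top z 56.9
t 17.9 tcp [497.6  47.6 191.7] yang -2.5 w 35.1 gf 0.0 F [ 0.6  0.5 -0.2]
[590.0, -100.0, 190.0, -10.0] -> [-0.717  0.494  0.008] turn 0.249
[416.5, -352.0, 150.0, -18.5] -> [-1.391 -0.635  0.201] turn 0.283
```

```bash
python3 -m handwheel '[[0.2,-0.25,-0.03,0,0.06],[0.3,-0.5,-0.07,0,0.12],[0.4,-0.75,-0.1,0,0.2],[0.4,-1,-0.14,0,0.25],[0.4,-1,-0.14,0,0.25],[0.4,-1,-0.14,0,0.25],[0.4,-1,-0.14,0,0.25],[0.4,-1,-0.14,0,0.25],[0.4,-1,-0.14,0,0.25],[0.4,-1,-0.14,0,0.25]]' |tail -1
python3 plan.py  416.5 -352 150 -18.5
```

```text
grasp_force: 0.0
t 19.1 tcp [ 461.  -150.6  192. ] yang -10.0 w 61.5 gf 0.0 F [-0.2  0.6 -0.4]
[416.5, -352.0, 150.0, -18.5] -> [-1.03  -0.044  0.21 ] turn 0.283
```

```bash
python3 -m handwheel '[[0.4,-0.25,0,0.05,0.06],[0.4,-0.5,-0.02,0.1,0.12],[0.4,-0.75,-0.03,0.15,0.2],[0.4,-1,-0.04,0.2,0.28],[0.4,-1,-0.04,0.2,0.28],[0.4,-1,-0.04,0.2,0.28],[0.4,-1,-0.04,0.2,0.28],[0.4,-1,-0.04,0.2,0.28],[0.4,-1,-0.04,0.2,0.28],[0.4,-1,-0.04,0.2,0.28]]' |tail -1
python3 bars.py; python3 plan.py  417 -352 4.5 -18.5
```

```text
grasp_force: 0.0
bar [ 417.9 -351.6] [99.8 19.9] ang 71.7 z 18.7
bar [ 643.2 -418. ] [67.4 21.6] ang 78.1 z 20.2
bar [ 621.9 -486.6] [56.  26.2] ang 34.8 z 20.0
t 20.4 tcp [ 418.3 -346.2  152.1] yang -18.4 w 61.6 gf 0.0 F [ 0.6 -0.4 -0.2]
[417.0, -352.0, 4.5, -18.5] -> [-0.03   0.003  0.738] turn 0.003
```

```bash
python3 -m handwheel '[[0.4,-0.03,0,0.2,0],[0.4,-0.03,0,0.4,0],[0.4,-0.03,0,0.58,0],[0.4,-0.03,0,0.68,0],[0.4,-0.03,0,0.735,0],[-0.9,-0.03,0,0.735,0],[-0.9,-0.03,0,0.735,0],[-0.9,-0.03,0,0.735,0],[-0.9,-0.03,0,0.735,0],[-0.9,-0.03,0,0.735,0]]' 40
python3 -m handwheel '[[-0.9,0,0,0,0],[-0.9,0,0,0,0],[-0.9,0,0,-0.15,0],[-0.9,0,0,-0.3,0],[-0.9,0,0,-0.45,0],[-0.9,0,0,-0.6,0],[-0.9,0,0,-0.75,0],[-0.9,0,0,-0.8,0],[-0.9,0,0,-0.8,0],[-0.9,0,0,-0.8,0]]' | tail -3
python3 plan.py 490 -170 165 -10 548 30 165 -2.4 547.6 46 120 -2.4
```

```text
clock: 21.65
tool_pos: [416.5, -352.2, 5.4]
orientation: [[0.316, 0.949, 0.001], [0.949, -0.316, -0.0], [0.0, 0.001, -1.0]]
ft_force: [-1.2, -0.0, 3.8]
gripper_width: 19.9
grasp_force: 40.0
ft_force: [-0.3, -0.2, -0.5]
gripper_width: 19.6
grasp_force: 40.0
t 22.9 tcp [ 415.8 -351.5  163.8] yang -18.4 w 19.6 gf 40.0 F [-0.3 -0.2 -0.5]
[490.0, -170.0, 165.0, -10.0] -> [ 0.978  0.065 -0.006] turn -0.281
[548.0, 30.0, 165.0, -2.4] -> [1.035e+00 1.120e-01 1.000e-03] turn -0.253
[547.6, 46.0, 120.0, -2.4] -> [ 0.08  -0.005  0.225] turn 0.0
```

```bash
python3 -m handwheel '[[-0.9,0.2,0.01,0,-0.05],[-0.9,0.4,0.02,0,-0.1],[-0.9,0.6,0.04,0,-0.15],[-0.9,0.8,0.05,0,-0.2],[-0.9,0.98,0.065,0,-0.28],[-0.9,0.98,0.065,0,-0.28],[-0.9,0.98,0.065,0,-0.28],[-0.9,0.98,0.065,0,-0.28],[-0.9,0.98,0.065,0,-0.28],[-0.9,0.98,0.065,0,-0.28]]' | tail -1
python3 -m handwheel '[[-0.9,0.2,0.02,0,-0.05],[-0.9,0.4,0.04,0,-0.1],[-0.9,0.6,0.06,0,-0.2],[-0.9,0.8,0.09,0,-0.25],[-0.9,1,0.11,0,-0.25],[-0.9,1,0.11,0,-0.25],[-0.9,1,0.11,0,-0.25],[-0.9,1,0.11,0,-0.25],[-0.9,1,0.11,0,-0.25],[-0.9,1,0.11,0,-0.25]]' | tail -1
python3 plan.py 547.8 45.5 100 -2.4
```

```text
grasp_force: 40.0
grasp_force: 40.0
t 25.4 tcp [547.   22.3 165.1] yang -2.6 w 19.7 gf 40.0 F [ 0.5 -0.  -0.1]
[547.8, 45.5, 100.0, -2.4] -> [ 0.116 -0.001  0.326] turn -0.006
```

```bash
python3 -m handwheel '[[-0.9,0.06,0,0.1,0],[-0.9,0.115,0,0.2,0],[-0.9,0.115,0,0.33,0],[-0.9,0.115,0,0.33,0],[-0.9,0.115,0,0.33,0],[-0.9,0.115,0,0.45,0],[-0.9,0.115,0,0.55,0],[-0.9,0.115,0,0.595,0],[-0.9,0.115,0,0.595,0],[-0.9,0.115,0,0.595,0]]' 
python3 -m handwheel '[[-0.9,0,0,0.005,0],[-0.9,0,0,0.015,0],[-0.9,0,0,0.015,0],[-0.3,0,0,0.015,0],[-0.2,0,0,0.015,0],[-0.2,0,0,0.015,0],[-0.2,0,0,0.015,0],[-0.2,0,0,0.015,0],[-0.2,0,0,0.015,0],[-0.2,0,0,0.015,0]]' 
python3 -m handwheel '[[-0.2,0,0,-0.1,0],[-0.2,0,0,-0.25,0],[-0.2,0,0,-0.4,0],[-0.2,0,0,-0.6,0],[-0.2,0,0,-0.75,0],[-0.2,0,0,-0.75,0],[-0.2,0,0,-0.75,0],[-0.2,0,0,-0.75,0],[-0.2,0,0,-0.75,0],[-0.2,0,0,-0.75,0]]' |tail -2
python3 fix.py
python3 - <<'E'
from h import *
im,D,c=grab("wrist");save("w2",im)
im,D,c=grab("top");P=cloud(c,D)
q=P[175:200,335:360].reshape(-1,3);q=q[(q[:,2]>84)&(q[:,2]<115)];print("pin",len(q),np.median(q,0))
E
python3 plan.py 600 -190 150 60
```

```text
clock: 26.65
tool_pos: [548.8, 45.8, 47.0]
orientation: [[0.044, 0.999, 0.001], [0.999, -0.044, 0.0], [0.0, 0.001, -1.0]]
ft_force: [0.6, 0.4, 0.5]
gripper_width: 19.4
grasp_force: 40.0
clock: 27.9
tool_pos: [548.1, 45.8, 43.1]
orientation: [[0.044, 0.999, 0.0], [0.999, -0.044, 0.0], [0.0, 0.0, -1.0]]
ft_force: [0.3, -0.8, -0.4]
gripper_width: 34.8
grasp_force: 0.0
gripper_width: 35.2
grasp_force: 0.0
fix-frame bar [-48.6   0.6] [100.4  20.5] 89.8 top z 56.9
fix-frame bar [2.1 0.5] [ 20.  100.4] 0.3 top z 57.0
pin 29 [ 605.31817289 -167.7551388    98.27400332]
t 29.3 tcp [548.1  45.8 192.9] yang -2.5 w 35.1 gf 0.0 F [ 0.1 -0.4  0.1]
[600.0, -190.0, 150.0, 60.0] -> [-1.166  0.312  0.215] turn -2.085
```

View pics/w2.png

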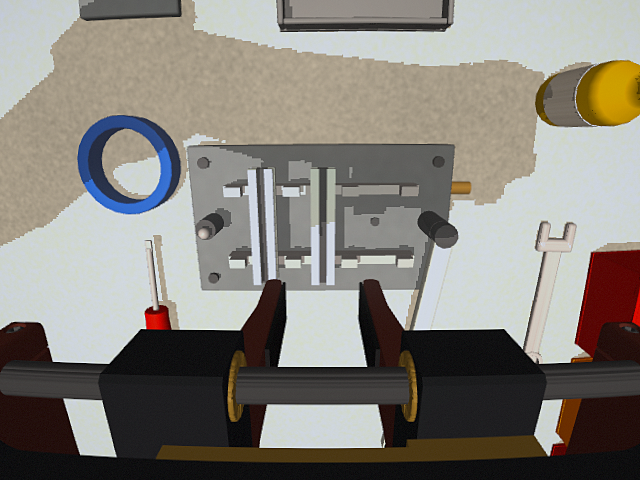

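Both bars lie in bays 1 and 2, at (262,225) and (323,225) in the picture. The keeper hinge is at (437,228). Next I cage the keeper pin.

```bash
python3 -m handwheel '[[-0.2,-0.25,0.08,0,0],[-0.2,-0.5,0.16,0,0.1],[-0.2,-0.75,0.24,0,0.2],[-0.2,-1,0.33,0.1,0.28],[-0.2,-1,0.33,0.2,0.28],[-0.2,-1,0.33,0.2,0.28],[-0.2,-1,0.33,0.2,0.28],[-0.2,-1,0.33,0.2,0.28],[-0.2,-1,0.33,0.2,0.28],[-0.2,-1,0.33,0.2,0.28]]' |tail -1
python3 - <<'E'
from h import *
im,D,c=grab("wrist");P=cloud(c,D);z=P[...,2]
m=(z>84)&(z<110)&(abs(P[...,0]-605)<40)&(abs(P[...,1]+170)<40);q=P[m];t=q[q[:,2]>96]
print("pin",len(q),cv2.minEnclosingCircle(t[:,:2].astype(np.float32)),np.median(t,0))
m=(z>70)&(z<80)&(P[...,1]>-200)&(P[...,1]<30)&(P[...,0]>580);q=P[m][:,:2]; print("keeper",len(q),cv2.fitLine(q.astype(np.float32),cv2.DIST_HUBER,0,.01,.01).ravel())
E
python3 plan.py 605.5 -170 81 -11
```

```text
grasp_force: 0.0
pin 474 ((606.7813720703125, -170.21640014648438), 7.17548131942749) [ 606.84721929 -169.68503963   99.03415152]
keeper 6697 [ 1.8849331e-01  9.8207450e-01  6.2441711e+02 -7.9659218e+01]
t 30.6 tcp [ 605.3 -156.7  153.4] yang -10.9 w 34.9 gf 0.0 F [-0.3  0.1 -0.1]
[605.5, -170.0, 81.0, -11.0] -> [-0.065  0.013  0.362] turn 0.003
```

```bash
python3 -m handwheel '[[-0.2,-0.065,0.013,0,0],[-0.2,-0.065,0.013,0.1,0],[-0.2,-0.065,0.013,0.2,0],[-0.2,-0.065,0.013,0.3,0],[-0.2,-0.065,0.013,0.36,0],[-0.2,-0.065,0.013,0.36,0],[-0.58,-0.065,0.013,0.36,0],[-0.58,-0.065,0.013,0.36,0],[-0.58,-0.065,0.013,0.36,0],[-0.58,-0.065,0.013,0.36,0]]' 10
python3 -c "
from numpy import *
for d in range(3,31,3): a=radians(d); print(d/30, round(215*(1-cos(a))/200,3), round(-215*sin(a)/200,3))"
```

```text
clock: 31.85
tool_pos: [605.5, -170.1, 81.4]
orientation: [[0.19, 0.982, 0.001], [0.982, -0.19, 0.0], [0.0, 0.001, -1.0]]
ft_force: [-0.4, -0.6, -0.6]
gripper_width: 18.7
grasp_force: 0.0
0.1 0.001 -0.056
0.2 0.006 -0.112
0.3 0.013 -0.168
0.4 0.023 -0.224
0.5 0.037 -0.278
0.6 0.053 -0.332
0.7 0.071 -0.385
0.8 0.093 -0.437
0.9 0.117 -0.488
1.0 0.144 -0.538
```

```bash
python3 -m handwheel '[[-0.58,0.001,-0.056,0,0.1],[-0.58,0.006,-0.112,0,0.2],[-0.58,0.013,-0.168,0,0.3],[-0.58,0.023,-0.224,0,0.4],[-0.58,0.037,-0.278,0,0.5],[-0.58,0.053,-0.332,0,0.6],[-0.58,0.071,-0.385,0,0.7],[-0.58,0.093,-0.437,0,0.8],[-0.58,0.117,-0.488,0,0.9],[-0.58,0.117,-0.488,0,0.9]]' | head -4
python3 plan.py
```

```text
clock: 33.1
tool_pos: [513.6, -128.1, 81.2]
orientation: [[0.614, 0.789, -0.0], [0.789, -0.614, 0.0], [0.0, -0.0, -1.0]]
ft_force: [0.9, -0.6, -0.3]
t 33.1 tcp [ 513.6 -128.1   81.2] yang -37.9 w 18.3 gf 0.0 F [ 0.9 -0.6 -0.3]
```

```bash
python3 -m handwheel '[[-0.58,0.001,-0.056,0,0.1],[-0.58,0.006,-0.112,0,0.2],[-0.58,0.013,-0.168,0,0.3],[-0.58,0.023,-0.224,0,0.4],[-0.58,0.037,-0.278,0,0.5],[-0.58,0.053,-0.332,0,0.6],[-0.58,0.071,-0.385,0,0.7],[-0.58,0.093,-0.437,0,0.8],[-0.58,0.117,-0.488,0,0.9],[-0.58,0.117,-0.488,0,0.9]]' | sed -n 2,4p
python3 -m handwheel '[[-0.58,0.001,-0.056,0,0.1],[-0.58,0.006,-0.112,0,0.2],[-0.58,0.013,-0.168,0,0.3],[-0.58,0.023,-0.224,0,0.4],[-0.58,0.037,-0.278,0,0.5],[-0.58,0.053,-0.332,0,0.6],[-0.58,0.071,-0.385,0,0.7],[-0.58,0.093,-0.437,0,0.8],[-0.58,0.117,-0.488,0,0.9],[-0.58,0.117,-0.488,0,0.9]]' | sed -n 2,4p
python3 plan.py 431.5 50.8 81 -92.4
```

```text
tool_pos: [451.6, -49.8, 81.1]
orientation: [[0.905, 0.426, 0.0], [0.426, -0.905, 0.0], [0.0, 0.0, -1.0]]
ft_force: [0.4, -0.1, 0.8]
tool_pos: [432.4, 43.0, 81.3]
orientation: [[0.999, -0.035, 0.003], [-0.035, -0.999, -0.008], [0.003, 0.007, -1.0]]
ft_force: [0.1, -20.1, -0.4]
t 35.6 tcp [432.4  43.   81.3] yang -92.0 w 26.6 gf 10.0 F [  0.1 -20.1  -0.4]
[431.5, 50.8, 81.0, -92.4] -> [-0.006 -0.039  0.001] turn 0.014
```

```bash
python3 - <<'E'
from h import *
im,D,c=grab("wrist");save("w3",im)
im,D,c=grab("side");a=cv2.resize(im[170:290,200:400],None,fx=4,fy=4,interpolation=cv2.INTER_CUBIC);save("s3",a)
E
```

```text
(no output)
```

View pics/w3.png

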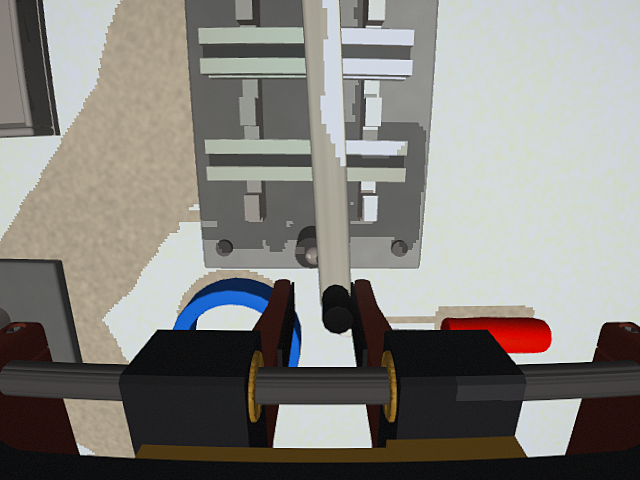

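View pics/s3.png

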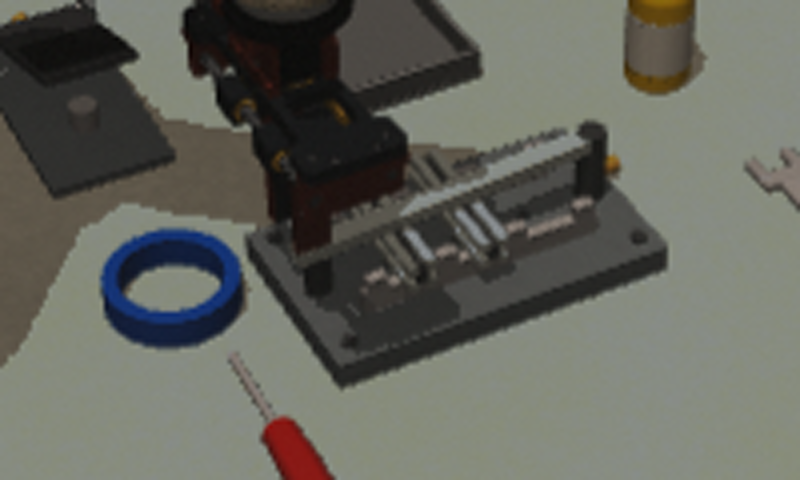

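The keeper bar is over both bars, but its pin (337,310) presses on the right finger. It is about 14 mm short of shut, at the detent, and the weak grip let that finger give way. I'll stiffen the grip and push on.

```bash
python3 -m handwheel '[[-0.58,0,0,0,0],[-0.58,0,0,0,0],[-0.58,0,0,0,0],[-0.58,0,0,0,0],[-0.58,0,0,0,0],[-0.58,0,0,0,0],[-0.58,0,0,0,0],[-0.58,0,0,0,0],[-0.58,0,0,0,0],[-0.58,0,0,0,0]]' 50; python3 plan.py 431.5 50.8 81 -92.4
```

```text
clock: 36.95
tool_pos: [431.1, 48.1, 81.0]
orientation: [[0.999, -0.034, 0.0], [-0.034, -0.999, 0.0], [0.0, -0.0, -1.0]]
ft_force: [-0.0, -0.0, 0.7]
gripper_width: 18.5
grasp_force: 0.0
t 37.0 tcp [431.1  48.1  81. ] yang -91.9 w 18.5 gf 0.0 F [-0.  -0.   0.7]
[431.5, 50.8, 81.0, -92.4] -> [ 0.001 -0.014  0.   ] turn 0.016
```

```bash
python3 -m handwheel '[[-0.58,0,-0.01,0,0.01],[-0.58,0,-0.02,0,0.01],[-0.58,0,-0.03,0,0.01],[-0.58,0,-0.03,0,0.01],[-0.58,0,-0.03,0,0.01],[-0.58,0,-0.03,0,0.01],[-0.58,0,-0.03,0,0.01],[-0.58,0,-0.03,0,0.01],[-0.58,0,-0.03,0,0.01],[-0.58,0,-0.03,0,0.01]]'
cat > keep.py <<'E'
from h import *
for n in("wrist","top"):
    im,D,c=grab(n);P=cloud(c,D);z=P[...,2]
    m=(z>69)&(z<81)&(P[...,0]>455)&(P[...,0]<630)&(abs(P[...,1]-46)<60);q=P[m][:,:2].astype(np.float32)
    l=cv2.fitLine(q,cv2.DIST_HUBER,0,.01,.01).ravel();a=np.degrees(np.arctan(l[1]/l[0]));print(n,len(q),"keeper ang",a.round(2),"-> joint rad vs -2.4:",np.radians(a+2.4).round(3),"at",l[2:])
E
python3 keep.py
```

```text
clock: 38.2
tool_pos: [431.3, 52.2, 81.0]
orientation: [[0.999, -0.04, 0.0], [-0.04, -0.999, -0.003], [0.0, 0.003, -1.0]]
ft_force: [0.3, -8.0, 0.5]
gripper_width: 19.0
grasp_force: 3.8
wrist 8863 keeper ang -2.31 -> joint rad vs -2.4: 0.002 at [513.3223   46.17962]
top 307 keeper ang -2.45 -> joint rad vs -2.4: -0.001 at [566.5425    45.916023]
```

The keeper is shut (0.00 rad). Freeing the pin, rising and moving over the pedal pad.

```bash
python3 -m handwheel '[[-0.5,0,0.01,0,0],[-0.5,0,0.016,0,0],[-0.5,0,0.016,0,0],[-0.5,0,0.016,0,0],[-0.5,0,0.016,-0.1,0],[-0.5,0,0.016,-0.2,0],[-0.5,0,0.016,-0.3,0],[-0.5,0,0.016,-0.4,0],[-0.5,0,0.016,-0.4,0],[-0.5,0,0.016,-0.4,0]]' | sed -n 2,5p
python3 -m handwheel '[[-0.6,-0.05,-0.25,0,0],[-0.8,-0.1,-0.5,0,0],[-1,-0.15,-0.75,0,0],[-1,-0.2,-1,0,0],[-1,-0.2,-1,0,0],[-1,-0.2,-1,0,0],[-1,-0.2,-1,0,0],[-1,-0.2,-1,0,0],[-1,-0.2,-1,0,0],[-1,-0.2,-1,0,0]]' | sed -n 2,5p
python3 keep.py; python3 fix.py
python3 - <<'E'
from h import *
im,D,c=grab("wrist");P=cloud(c,D);save("w4",im)
hs=cv2.cvtColor(im,cv2.COLOR_RGB2HSV)
m=(hs[...,2]<60)&(P[...,2]>55)&(P[...,2]<85)&(abs(P[...,0]-391)<60)&(abs(P[...,1]-296)<60)
q=P[m];print(len(q),cv2.minAreaRect(q[:,:2].astype(np.float32)),np.percentile(q[:,2],[5,50,95]))
E
python3 plan.py 391.4 295.9 80 -92.4
```

```text
tool_pos: [430.8, 51.3, 160.5]
orientation: [[0.999, -0.038, -0.001], [-0.038, -0.999, 0.0], [-0.001, -0.0, -1.0]]
ft_force: [-0.3, -0.3, 0.6]
gripper_width: 21.9
tool_pos: [399.1, 252.2, 161.1]
orientation: [[0.999, -0.039, -0.0], [-0.039, -0.999, 0.0], [-0.0, -0.0, -1.0]]
ft_force: [-0.3, 0.4, 0.6]
gripper_width: 0.5
wrist 3962 keeper ang -1.56 -> joint rad vs -2.4: 0.015 at [507.96457  49.2942 ]
top 423 keeper ang -2.48 -> joint rad vs -2.4: -0.001 at [540.5793    46.902378]
fix-frame bar [ 1.7 25.8] [51.9 21.1] 90.0 top z 56.7
fix-frame bar [-46.2  23.1] [47.6 20.3] 89.9 top z 56.7
7219 ((392.5809326171875, 297.8559875488281), (80.6096420288086, 67.3051528930664), 86.99952697753906) [56.54650287 72.49839049 81.9525578 ]
t 41.0 tcp [399.  252.4 161.1] yang -92.2 w 0.6 gf 0.0 F [-0.1 -0.3 -0.4]
[391.4, 295.9, 80.0, -92.4] -> [-0.047 -0.216  0.405] turn 0.006
```

View pics/w4.png

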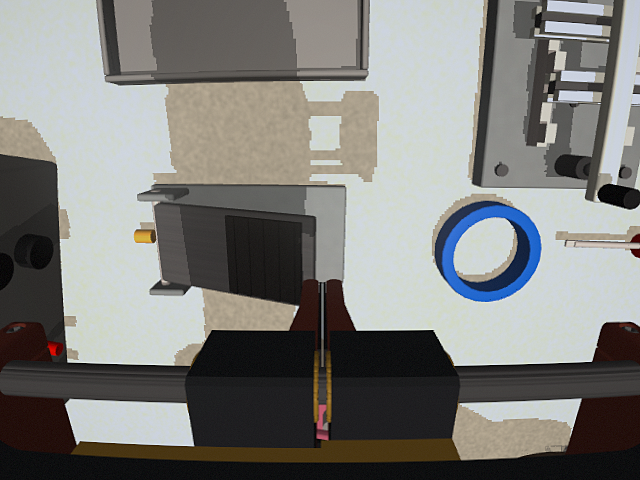

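```bash
python3 - <<'E'
from h import *
im,D,c=grab("wrist");print("pad",dep(c,D,264,257).round(1))
E
python3 -m handwheel '[[-1,-0.02,-0.1,0,0],[-1,-0.045,-0.215,0,0],[-1,-0.045,-0.215,0,0],[-1,-0.045,-0.215,0,0],[-1,-0.045,-0.215,0.1,0],[-1,-0.045,-0.215,0.2,0],[-1,-0.045,-0.215,0.3,0],[-1,-0.045,-0.215,0.38,0],[-1,-0.045,-0.215,0.38,0],[-1,-0.045,-0.215,0.38,0]]' | sed -n 2,5p
```

```text
pad [394.1 294.   73.4]
tool_pos: [392.1, 295.5, 85.5]
orientation: [[0.999, -0.039, 0.0], [-0.039, -0.999, 0.0], [0.0, -0.0, -1.0]]
ft_force: [-0.3, -0.1, 0.0]
gripper_width: 0.6
```

```bash
python3 -m handwheel '[[-1,0,0,0.04,0],[-1,0,0,0.07,0],[-1,0,0,0.1,0],[-1,0,0,0.13,0],[-1,0,0,0.16,0],[-1,0,0,0.19,0],[-1,0,0,0.21,0],[-1,0,0,0.22,0],[-1,0,0,0.22,0],[-1,0,0,0.22,0]]' | sed -n 2,6p
```

```text
tool_pos: [392.3, 293.0, 43.3]
orientation: [[0.999, -0.042, -0.001], [-0.042, -0.999, 0.0], [-0.001, 0.0, -1.0]]
ft_force: [-10.7, -13.2, 48.0]
gripper_width: 0.7
grasp_force: 23.9
```

```bash
python3 -m handwheel '[[-1,0,0,0,0],[-1,0,0,-0.04,0],[-1,0,0,-0.08,0],[-1,0,0,-0.12,0],[-1,0,0,-0.16,0],[-1,0,0,-0.2,0],[-1,0,0,-0.3,0],[-1,0,0,-0.45,0],[-1,0,0,-0.6,0],[-1,0,0,-0.6,0]]' | sed -n 2,6p
python3 - <<'E'
from h import *
im,D,c=grab("top");P=cloud(c,D);q=P[268:276,163:171].reshape(-1,3);print("pad z top",np.median(q,0))
E
python3 keep.py; python3 plan.py 431.5 50.8 150 -92.4
```

```text
tool_pos: [392.4, 296.0, 162.3]
orientation: [[0.999, -0.039, 0.002], [-0.039, -0.999, 0.002], [0.001, -0.002, -1.0]]
ft_force: [0.5, -0.1, -1.2]
gripper_width: 0.2
grasp_force: 0.0
pad z top [387.5432382  231.63949719 284.83078578]
t 44.9 tcp [391.2 295.6 160.5] yang -92.2 w 0.3 gf 0.0 F [1.1 0.  0.4]
[431.5, 50.8, 150.0, -92.4] -> [0.249 1.215 0.052] turn 0.006Traceback (most recent call last):
  File "keep.py", line 5, in <module>
    l=cv2.fitLine(q,cv2.DIST_HUBER,0,.01,.01).ravel();a=np.degrees(np.arctan(l[1]/l[0]));print(n,len(q),"keeper ang",a.round(2),"-> joint rad vs -2.4:",np.radians(a+2.4).round(3),"at",l[2:])
      ~~~~~~~~~~~^^^^^^^^^^^^^^^^^^^^^^^^^^^^
cv2.error: OpenCV(4.12.0) /io/opencv/modules/imgproc/src/linefit.cpp:50: error: (-215:Assertion failed) count > 0 in function 'fitLine2D_wods'
```

```bash
python3 -m handwheel '[[-0.9,0.06,0.25,0,0],[-0.7,0.12,0.5,0,0],[-0.5,0.18,0.75,0,0],[-0.25,0.2,0.95,0,0],[-0.25,0.2,0.95,0,0],[-0.25,0.2,0.95,0,0],[-0.25,0.2,0.95,0,0],[-0.25,0.2,0.95,0,0],[-0.25,0.2,0.95,0,0],[-0.25,0.2,0.95,0,0]]' | sed -n 2p
python3 - <<'E'
from h import *
im,D,c=grab("top");P=cloud(c,D);q=P[268:276,163:171].reshape(-1,3);print("pad z top",np.median(q,0))
im,D,c=grab("wrist");P=cloud(c,D);z=P[...,2]
m=(z>84)&(z<110)&(abs(P[...,0]-431)<30)&(abs(P[...,1]-51)<30);t=P[m];print("pin",len(t),np.median(t,0) if len(t) else 0)
E
python3 plan.py 431.5 50.8 81 -92.4
```

```text
tool_pos: [424.3, 104.4, 161.0]
pad z top [381.74085446 137.88332589 601.57137803]
pin 489 [434.37112491  50.76541143  98.65554245]
t 46.2 tcp [424.2 104.3 161. ] yang -92.2 w 33.0 gf 0.0 F [0.2 0.1 0.3]
[431.5, 50.8, 81.0, -92.4] -> [0.047 0.266 0.4  ] turn 0.006
```

```bash
python3 -m handwheel '[[-0.25,0.03,0.13,0,0],[-0.25,0.05,0.265,0,0],[-0.25,0.05,0.265,0,0],[-0.25,0.05,0.265,0,0],[-0.25,0.05,0.265,0.12,0],[-0.25,0.05,0.265,0.25,0],[-0.25,0.05,0.265,0.35,0],[-0.25,0.05,0.265,0.4,0],[-0.5,0.05,0.265,0.4,0],[-0.58,0.05,0.265,0.4,0]]' 50
python3 -m handwheel '[[-0.58,0.001,0.056,0,-0.1],[-0.58,0.006,0.112,0,-0.2],[-0.58,0.013,0.168,0,-0.3],[-0.58,0.023,0.224,0,-0.4],[-0.58,0.037,0.278,0,-0.5],[-0.58,0.053,0.332,0,-0.6],[-0.58,0.071,0.385,0,-0.7],[-0.58,0.093,0.437,0,-0.8],[-0.58,0.117,0.488,0,-0.9],[-0.58,0.117,0.488,0,-0.9]]'
python3 -c "
from h import *
s=ctrl.observe();print(np.hypot(*(np.array(s['tool_pos'])[:2]-[646.3,41.8])))"
```

```text
clock: 47.5
tool_pos: [432.6, 51.1, 81.5]
orientation: [[0.999, -0.039, 0.001], [-0.039, -0.999, 0.0], [0.001, -0.0, -1.0]]
ft_force: [0.5, -0.5, -0.2]
gripper_width: 19.5
grasp_force: 0.0
clock: 48.75
tool_pos: [452.5, -48.1, 81.8]
orientation: [[0.909, 0.418, 0.002], [0.418, -0.909, 0.0], [0.002, 0.001, -1.0]]
ft_force: [0.3, -1.2, -0.3]
gripper_width: 18.5
grasp_force: 0.0
213.6556789487304
```

```bash
python3 -m handwheel '[[-0.58,0.001,0.056,0,-0.1],[-0.58,0.006,0.112,0,-0.2],[-0.58,0.013,0.168,0,-0.3],[-0.58,0.023,0.224,0,-0.4],[-0.58,0.037,0.278,0,-0.5],[-0.58,0.053,0.332,0,-0.6],[-0.58,0.071,0.385,0,-0.7],[-0.58,0.093,0.437,0,-0.8],[-0.58,0.117,0.488,0,-0.9],[-0.58,0.117,0.488,0,-0.9]]' | sed -n 2,4p
python3 -m handwheel '[[-0.58,0.001,0.056,0,-0.1],[-0.58,0.006,0.112,0,-0.2],[-0.58,0.013,0.168,0,-0.3],[-0.58,0.023,0.224,0,-0.4],[-0.58,0.037,0.278,0,-0.5],[-0.58,0.053,0.332,0,-0.6],[-0.58,0.071,0.385,0,-0.7],[-0.58,0.093,0.437,0,-0.8],[-0.58,0.117,0.488,0,-0.9],[-0.58,0.117,0.488,0,-0.9]]' | sed -n 2,4p
python3 -m handwheel '[[-0.4,0,0,0,0],[-0.25,0,0,0,0],[-0.25,0,0,-0.1,0],[-0.25,0,0,-0.2,0],[-0.25,0,0,-0.3,0],[-0.25,0,0,-0.4,0],[-0.25,0,0,-0.5,0],[-0.25,0,0,-0.5,0],[-0.25,0,0,-0.5,0],[-0.25,0,0,-0.5,0]]' | sed -n 2,4p
python3 - <<'E'
from h import *
im,D,c=grab("top");save("t5",im);P=cloud(c,D);z=P[...,2];q=P[268:276,163:171].reshape(-1,3);print("pad top",np.median(q,0))
o=np.array([547.6,46.]); a=np.radians(-2.4); F=np.array([[np.cos(a),np.sin(a)],[-np.sin(a),np.cos(a)]])
g=(P[...,:2]-o)@F.T
m=((z>52.5)&(z<64)&(abs(g[...,0])<75)&(abs(g[...,1])<60)).astype(np.uint8);n,l,st,_=cv2.connectedComponentsWithStats(m)
for i in range(1,n):
    if st[i,4]>40: print(cv2.minAreaRect(g[l==i].astype(np.float32)))
E
python3 plan.py 548 46 150 -2.4
```

```text
tool_pos: [514.4, -126.3, 81.3]
orientation: [[0.62, 0.785, 0.001], [0.785, -0.62, -0.0], [0.0, 0.001, -1.0]]
ft_force: [-1.0, -0.1, -0.3]
tool_pos: [605.2, -167.7, 81.0]
orientation: [[0.196, 0.981, -0.0], [0.981, -0.196, 0.0], [0.0, -0.0, -1.0]]
ft_force: [-0.9, -0.3, 0.1]
tool_pos: [604.6, -168.2, 180.2]
orientation: [[0.195, 0.981, -0.001], [0.981, -0.195, 0.0], [-0.0, -0.001, -1.0]]
ft_force: [0.3, -0.1, 0.1]
pad top [391.41468062 293.64109491  75.47112864]
((0.7387981414794922, 1.94036865234375), (99.20500183105469, 20.77582359313965), 89.96128845214844)
((-43.246299743652344, -6.867244720458984), (20.25510025024414, 85.84752655029297), 0.5769815444946289)
t 52.5 tcp [ 604.6 -168.3  180.2] yang -11.2 w 33.1 gf 0.0 F [-0.   0.4  0.5]
[548.0, 46.0, 150.0, -2.4] -> [ 0.996 -0.486  0.152] turn -0.295
```

View pics/t5.png

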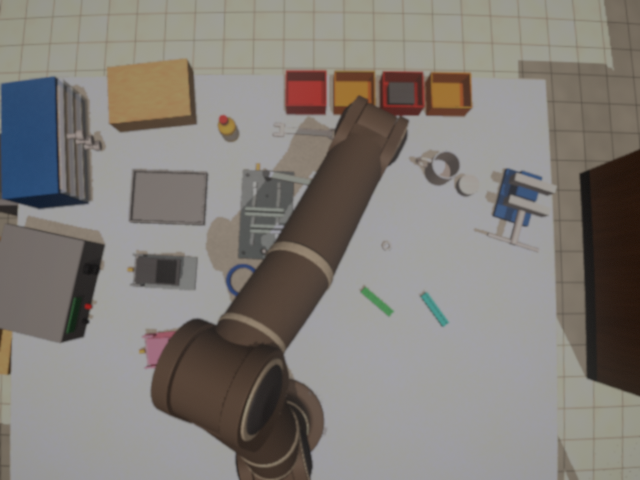

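The keeper is open beyond (348,188), the pedal is up and both bars are still on the rails at (265,213) and (263,232). Fetching the bars for the tray.

```bash
python3 -m handwheel '[[-0.2,0.25,-0.12,0,-0.1],[-0.2,0.5,-0.24,0,-0.2],[-0.2,0.75,-0.36,0,-0.29],[-0.2,0.99,-0.48,0,-0.29],[-0.2,0.99,-0.48,0,-0.29],[-0.2,0.99,-0.48,0,-0.29],[-0.2,0.99,-0.48,0,-0.29],[-0.2,0.99,-0.48,0,-0.29],[-0.2,0.99,-0.48,0,-0.29],[-0.2,0.99,-0.48,0,-0.29]]' |sed -n 2p
python3 fix.py; python3 plan.py 548 46 43 -2.4
```

```text
tool_pos: [549.5, 44.1, 181.0]
fix-frame bar [2.1 0.5] [100.1  20. ] 89.9 top z 57.0
fix-frame bar [-41.8 -12.2] [20.4 92.7] 0.5 top z 56.8
t 53.9 tcp [549.5  44.3 181. ] yang -2.6 w 35.1 gf 0.0 F [-0.3  0.1  0.3]
[548.0, 46.0, 43.0, -2.4] -> [ 0.008 -0.008  0.69 ] turn -0.005
```

Bar 1 was knocked to about (-43,-12) in the fixture frame, still within the step limits. I'll take the middle bar first with a narrower opening.

```bash
python3 -m handwheel '[[-0.36,0.008,-0.006,0.2,0],[-0.36,0.008,-0.006,0.4,0],[-0.36,0.008,-0.006,0.5,0],[-0.36,0.008,-0.006,0.5,0],[-0.36,0.008,-0.006,0.58,0],[-0.36,0.008,-0.006,0.65,0],[-0.36,0.008,-0.006,0.69,0],[-0.36,0.008,-0.006,0.69,0],[-0.9,0.008,-0.006,0.69,0],[-0.9,0.008,-0.006,0.69,0]]' 40 | sed -n '2p;4,6p'
python3 -m handwheel '[[-0.9,0,0,0,0],[-0.9,0,0,0,0],[-0.9,0,0,0,0],[-0.9,0,0,-0.1,0],[-0.9,0,0,-0.25,0],[-0.9,0,0,-0.4,0],[-0.9,0,0,-0.55,0],[-0.9,0,0,-0.6,0],[-0.9,0,0,-0.6,0],[-0.9,0,0,-0.6,0]]' | sed -n '2p;4,6p'
python3 plan.py 600 210 160 -2.4 622 309 110 -2.4 622 309 11 -2.4
```

```text
tool_pos: [548.6, 46.2, 43.4]
ft_force: [0.5, 0.3, -0.0]
gripper_width: 19.6
grasp_force: 40.0
tool_pos: [547.6, 46.2, 161.8]
ft_force: [0.1, 0.2, -0.7]
gripper_width: 19.6
grasp_force: 40.0
t 56.4 tcp [547.6  46.2 161.8] yang -2.5 w 19.6 gf 40.0 F [ 0.1  0.2 -0.7]
[600.0, 210.0, 160.0, -2.4] -> [0.83  0.226 0.008] turn -0.004
[622.0, 309.0, 110.0, -2.4] -> [0.499 0.09  0.25 ] turn 0.0
[622.0, 309.0, 11.0, -2.4] -> [0.    0.001 0.495] turn -0.0
```

```bash
python3 -m handwheel '[[-0.9,0.2,0.05,0,0],[-0.9,0.4,0.1,0,0],[-0.9,0.6,0.16,0,0],[-0.9,0.83,0.22,0,0],[-0.9,0.83,0.22,0,0],[-0.9,0.83,0.22,0,0],[-0.9,0.83,0.22,0,0],[-0.9,0.83,0.22,0,0],[-0.9,0.83,0.22,0,0],[-0.9,0.83,0.22,0,0]]' 40 | sed -n '5p'
python3 -m handwheel '[[-0.9,0.15,0.03,0,0],[-0.9,0.3,0.06,0,0],[-0.9,0.5,0.09,0,0],[-0.9,0.5,0.09,0.2,0],[-0.9,0.5,0.09,0.35,0],[-0.9,0.5,0.09,0.35,0],[-0.9,0.5,0.09,0.35,0],[-0.9,0.5,0.09,0.35,0],[-0.9,0.5,0.09,0.35,0],[-0.9,0.5,0.09,0.35,0]]' 40 | sed -n '5p'
python3 - <<'E'
from h import *
im,D,c=grab("wrist");save("w6",im)
E
python3 plan.py 622 309 11.5 -2.4
```

```text
gripper_width: 19.8
gripper_width: 19.8
t 58.9 tcp [622.2 309.3  93.5] yang -2.5 w 19.3 gf 40.0 F [ 0.4 -0.4 -1.1]
[622.0, 309.0, 11.5, -2.4] -> [-0.002 -0.001  0.41 ] turn -0.004
```

View pics/w6.png

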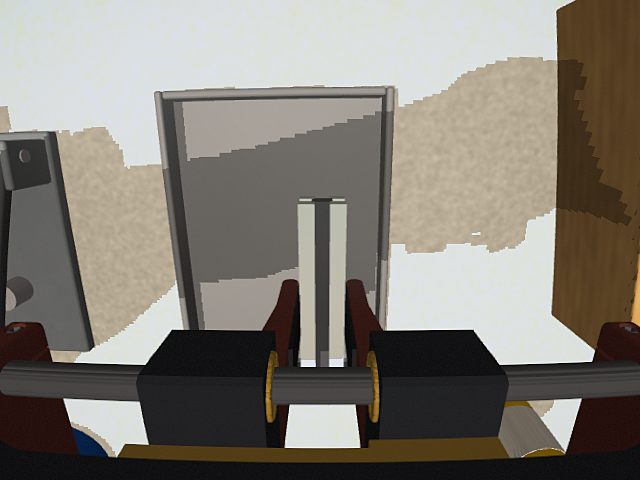

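The bar is held straight at (322,280) above the right part of the tray. Before lowering I check the clearance to the wooden box on the right.

```bash
python3 - <<'E'
from h import *
import pickle
im,D,c=pickle.load(open("top0.pkl","rb"));P=cloud(c,D)
for n,b in(("box",(100,200,50,140)),("glue",(215,240,110,140))):
    q=P[b[2]:b[3],b[0]:b[1]].reshape(-1,3);q=q[(q[:,2]>25)];print(n,q.min(0).round(),q.max(0).round(),np.median(q,0).round())
E
```

```text
box [369. -67.  25.] [ 961.  476. 1293.] [860. 353.  79.]
glue [369. -67.  25.] [ 794.  169. 1293.] [763. 142.  88.]
```

```bash
python3 -m handwheel '[[-0.9,0,0,0.1,0],[-0.9,0,0,0.2,0],[-0.9,0,0,0.3,0],[-0.9,0,0,0.37,0],[-0.9,0,0,0.4,0],[-0.9,0,0,0.4,0],[-0.4,0,0,0.4,0],[-0.2,0,0,0.4,0],[-0.2,0,0,0.4,0],[-0.2,0,0,0.4,0]]' | sed -n '2p;4,6p'
python3 -m handwheel '[[-0.2,0,0,-0.1,0],[-0.2,0,0,-0.25,0],[-0.2,0,0,-0.4,0],[-0.2,0,0,-0.6,0],[-0.2,0,0,-0.75,0],[-0.2,0,0,-0.85,0],[-0.2,0,0,-0.85,0],[-0.2,0,0,-0.85,0],[-0.2,0,0,-0.85,0],[-0.2,0,0,-0.85,0]]' | sed -n '2p;4,6p'
python3 plan.py 560 150 180 -2.4 504 38 180 -2.4
```

```text
tool_pos: [622.2, 309.2, 13.4]
ft_force: [0.5, 0.2, -0.3]
gripper_width: 35.2
grasp_force: 0.0
tool_pos: [621.7, 308.9, 182.0]
ft_force: [0.4, 0.2, -0.1]
gripper_width: 35.1
grasp_force: 0.0
t 61.4 tcp [621.7 308.9 182. ] yang -2.5 w 35.1 gf 0.0 F [ 0.4  0.2 -0.1]
[560.0, 150.0, 180.0, -2.4] -> [-0.808 -0.273  0.011] turn -0.005
[504.0, 38.0, 180.0, -2.4] -> [-0.571 -0.256  0.001] turn 0.0
```

```bash
python3 -m handwheel '[[-0.2,-0.2,-0.07,0,0],[-0.2,-0.4,-0.14,0,0],[-0.2,-0.6,-0.2,0,0],[-0.2,-0.8,-0.27,0,0],[-0.2,-0.8,-0.27,0,0],[-0.2,-0.8,-0.27,0,0],[-0.2,-0.8,-0.27,0,0],[-0.2,-0.8,-0.27,0,0],[-0.2,-0.8,-0.27,0,0],[-0.2,-0.8,-0.27,0,0]]' | sed -n '2p'
python3 -m handwheel '[[-0.2,-0.2,-0.09,0,0],[-0.2,-0.4,-0.17,0,0],[-0.2,-0.58,-0.26,0,0],[-0.2,-0.58,-0.26,0,0],[-0.2,-0.58,-0.26,0,0],[-0.2,-0.58,-0.26,0,0],[-0.2,-0.58,-0.26,0,0],[-0.2,-0.58,-0.26,0,0],[-0.2,-0.58,-0.26,0,0],[-0.2,-0.58,-0.26,0,0]]' | sed -n '2p'
python3 fix.py
python3 - <<'E'
from h import *
im,D,c=grab("wrist");save("w7",im)
E
python3 plan.py 504 38 43 -2.4
```

```text
tool_pos: [561.0, 151.9, 182.9]
tool_pos: [504.0, 38.1, 183.0]
fix-frame bar [-42.2 -15.9] [19.4 99.9] 0.5 top z 57.1
t 64.0 tcp [504.   38.1 183. ] yang -2.5 w 35.5 gf 0.0 F [ 0.1  0.2 -0. ]
[504.0, 38.0, 43.0, -2.4] -> [-0.   0.   0.7] turn -0.005
```

View pics/w7.png

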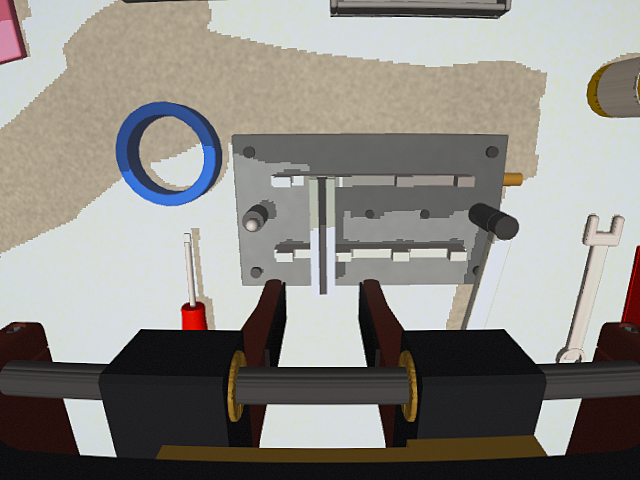

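Bar 1 lies at (322,235), across both rails but shifted toward the front. Gripping it at its centre.

```bash
python3 -m handwheel '[[-0.3,-0.02,-0.002,0.2,0],[-0.3,-0.02,-0.002,0.4,0],[-0.3,-0.02,-0.002,0.5,0],[-0.3,-0.02,-0.002,0.58,0],[-0.3,-0.02,-0.002,0.65,0],[-0.3,-0.02,-0.002,0.695,0],[-0.3,-0.02,-0.002,0.695,0],[-0.9,-0.02,-0.002,0.695,0],[-0.9,-0.02,-0.002,0.695,0],[-0.9,-0.02,-0.002,0.695,0]]' 40 | sed -n '2p;4,6p'
python3 -m handwheel '[[-0.9,0,0,0,0],[-0.9,0,0,0,0],[-0.9,0,0,-0.1,0],[-0.9,0,0,-0.25,0],[-0.9,0,0,-0.4,0],[-0.9,0,0,-0.55,0],[-0.9,0,0,-0.6,0],[-0.9,0,0,-0.6,0],[-0.9,0,0,-0.6,0],[-0.9,0,0,-0.6,0]]' | sed -n '2p;4,6p'
python3 plan.py 540 200 160 -2.4 565 312 95 -2.4
```

```text
tool_pos: [503.8, 34.2, 44.6]
ft_force: [-0.9, 0.6, 2.9]
gripper_width: 20.0
grasp_force: 40.0
tool_pos: [502.8, 34.0, 163.0]
ft_force: [-0.2, 0.9, -0.3]
gripper_width: 19.5
grasp_force: 40.0
t 66.5 tcp [502.8  34.  163. ] yang -2.5 w 19.5 gf 40.0 F [-0.2  0.9 -0.3]
[540.0, 200.0, 160.0, -2.4] -> [0.837 0.149 0.014] turn -0.005
[565.0, 312.0, 95.0, -2.4] -> [0.565 0.102 0.324] turn 0.0
```

```bash
python3 -m handwheel '[[-0.9,0.2,0.04,0,0],[-0.9,0.4,0.08,0,0],[-0.9,0.6,0.11,0,0],[-0.9,0.84,0.15,0,0],[-0.9,0.84,0.15,0,0],[-0.9,0.84,0.15,0,0],[-0.9,0.84,0.15,0,0],[-0.9,0.84,0.15,0,0],[-0.9,0.84,0.15,0,0],[-0.9,0.84,0.15,0,0]]' | sed -n '2p;6p'
python3 -m handwheel '[[-0.9,0.2,0.03,0,0],[-0.9,0.4,0.06,0,0],[-0.9,0.57,0.09,0,0],[-0.9,0.57,0.09,0.15,0],[-0.9,0.57,0.09,0.32,0],[-0.9,0.57,0.09,0.32,0],[-0.9,0.57,0.09,0.32,0],[-0.9,0.57,0.09,0.32,0],[-0.9,0.57,0.09,0.32,0],[-0.9,0.57,0.09,0.32,0]]' | sed -n '2p;6p'
python3 - <<'E'
from h import *
im,D,c=grab("wrist");save("w8",im)
P=cloud(c,D);z=P[...,2];q=P[(z>15)&(z<35)&(P[...,0]>595)&(P[...,0]<650)&(P[...,1]>230)&(P[...,1]<390)];print("placed bar",cv2.minAreaRect(q[:,:2].astype(np.float32)),np.median(q,0))
E
python3 plan.py 565 312 14 -2.4
```

```text
tool_pos: [540.8, 200.4, 164.2]
grasp_force: 40.0
tool_pos: [564.0, 313.9, 100.7]
grasp_force: 40.0
placed bar ((623.0233154296875, 309.1459045410156), (100.90594482421875, 20.94601821899414), 87.55636596679688) [623.8557062  314.0403778   23.74498552]
t 69.0 tcp [563.9 313.9 100.5] yang -2.5 w 19.9 gf 40.0 F [-0.7  0.7 -0.3]
[565.0, 312.0, 14.0, -2.4] -> [-0.009  0.006  0.432] turn -0.004
```

View pics/w8.png

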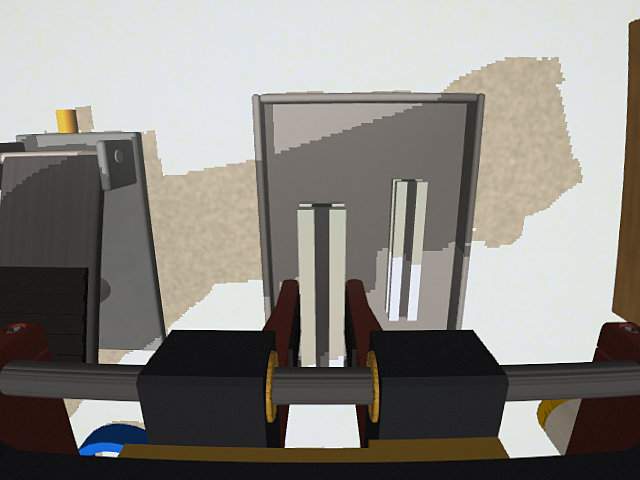

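The first bar lies flat in the tray at (408,250). The second, held at (322,285), is over the tray's left half. Lowering it.

```bash
python3 -m handwheel '[[-0.9,0,0.005,0.1,0],[-0.9,0,0.005,0.2,0],[-0.9,0,0.005,0.3,0],[-0.9,0,0.005,0.39,0],[-0.9,0,0.005,0.435,0],[-0.9,0,0.005,0.435,0],[-0.4,0,0.005,0.435,0],[-0.2,0,0.005,0.435,0],[-0.2,0,0.005,0.435,0],[-0.2,0,0.005,0.435,0]]' | sed -n '2p;4,6p'
python3 -m handwheel '[[-0.2,0,0,-0.1,0],[-0.2,0,0,-0.25,0],[-0.2,0,0,-0.4,0],[-0.2,0,0,-0.6,0],[-0.2,0,0,-0.75,0],[-0.2,0,0,-1,0],[-0.2,0,0,-1,0],[-0.2,0,0,-1,0],[-0.2,0,0,-1,0],[-0.2,0,0,-1,0]]' | sed -n '2p;4,6p'
python3 -m handwheel '[[-0.2,-0.2,0,0,0],[-0.2,-0.4,0,0,0],[-0.2,-0.6,0,0,0],[-0.2,-0.8,0,0,0],[-0.2,-0.8,0,0,0],[-0.2,-0.8,0,0,0],[-0.2,-0.8,0,0,0],[-0.2,-0.8,0,0,0],[-0.2,-0.8,0,0,0],[-0.2,-0.8,0,0,0]]' | sed -n '2p'
python3 - <<'E'
from h import *
im,D,c=grab("wrist");save("w9",im)
P=cloud(c,D);z=P[...,2]
for x in(565,622):
    q=P[(z>17)&(z<35)&(abs(P[...,0]-x)<24)&(P[...,1]>230)&(P[...,1]<390)];print("bar",cv2.minAreaRect(q[:,:2].astype(np.float32)),np.median(q,0))
E
```

```text
tool_pos: [564.8, 313.8, 13.2]
ft_force: [-0.3, -0.2, -0.2]
gripper_width: 34.8
grasp_force: 0.0
tool_pos: [564.3, 313.5, 212.1]
ft_force: [-0.8, 0.4, 0.5]
gripper_width: 34.9
grasp_force: 0.0
tool_pos: [557.7, 154.1, 213.0]
bar ((565.1868286132812, 303.52532958984375), (84.3328628540039, 19.337839126586914), 87.87116241455078) [565.3915793  304.95144533  23.83329339]
bar ((622.6146240234375, 301.4227294921875), (84.85175323486328, 21.043991088867188), 87.64628601074219) [623.23599102 302.19675182  23.86524915]
```

View pics/w9.png

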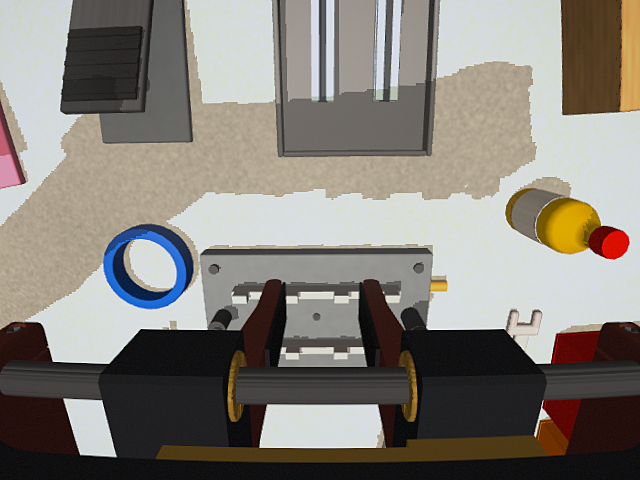

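Both bars lie flat in the tray, at (324,50) and (387,50). The rails are empty, the pedal is up and the gripper touches nothing. Handing in.

```bash
python3 -c "
from cell import ctrl
print(ctrl.sign_off())"
```

```text
the job is handed in; nothing more can be done
None
```

The job is handed in, with no verdict returned yet: both bars present were clamped, marked and laid flat in the tray, the keeper is open and the pedal is up.

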